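Check a mortar cube on the squareness gauge

TASK

The dial gauge has just been zeroed on the steel setting block that stands in its corner: lift the block out and stand it in the square pocket of its wooden stand. Then take the mortar cube that stands on the glass plate and press it on the gauge's base fully home into the corner, flat on the base and firmly against the rear stop and the side stop at once with the sprung plunger pushed back, and finish while still gripping it and pressing it against both stops, so that the dial can be read. Leave the other things on the bench where they are.

Things in the scene. Friction and masses are not known exactly. Their poses are not given: they have to be found in the camera images.
- squareness_gauge: fixed squareness gauge (sizes here in mm): flat dark steel base plate, top 16 above the bench, from -73 to +123 along its x, +-58 along y, with two stops and a dial gauge lying face up on a post (beyond x = +34, up to 60 above the bench). Origin on the bench under the centre of a seated cube; +x from cube to dial, y left of that, z up. Open towards -x and +y
- seat (a point): where the centre of a 40 mm cube lies when fully home in the gauge's corner (36 mm above the bench: base top 16 + 20); axes as the gauge's. The face of the rear stop is at x = +20 and that of the side stop at y = -20 from here
- rear_stop: rigid steel bar that stops the cube in +x, sizes in mm: 12 thick, 36 long across y, 22 high above the base top; same origin and axes as the gauge, stop face at x = +20, facing -x
- side_stop: rigid low steel bar that stops the cube in -y, sizes in mm: 12 thick, 36 long along x, only 10 high above the base top, so that a finger has room above it; same origin and axes as the gauge, stop face at y = -20, facing +y
- plunger (a joint): sprung plunger of the dial, 6 mm thick, over the middle of the rear stop, 31 mm above the base top, along the gauge's x. 0 = fully out, tip 5 mm before the rear stop's face; 0.005 = cube home, 0.010 = end. Pushes back with 1.5 to 2 N, which moves a loose mortar cube off the stop. Lower a cube at least 8 mm short of the rear stop and slide it in
- block_centre (a point): centre of the steel setting block, a polished 40 mm cube with a small round hole in its top, 0.5 kg, loose; at first it stands in the gauge's corner, parallel to the stops, and can be gripped across its two y faces (one finger above the side stop: fingertips at least 11 mm above the block's foot) and lifted straight up. Axes along its edges, z up
- setting_block: the same steel setting block; origin at the centre of its underside
- pocket (a point): centre of the floor of the square pocket in the wooden block stand; the pocket is 48 x 48 mm and 10 mm deep, its floor 12 mm above the bench; axes along its sides. A block standing in it has its centre 20 mm above this point and its upper 30 mm showing
- block_stand: the wooden block stand, 92 x 92 x 22 mm high, fixed, to the left or to the right of the gauge; origin at the centre of its underside
- cube_centre (a point): centre of the grey mortar cube to be checked, 40 x 40 x 40 mm, 0.1 to 0.2 kg, loose; at first it stands on a loose glass plate (110 x 110 x 5 mm), on the other side of the gauge from the stand. Axes along its edges, z up. Grip it across two opposite faces, fingertips at least 11 mm above its foot so that they clear the side stop
- mortar_cube: the same mortar cube; origin at the centre of its underside
- spare_cube_1: bystander: another 40 mm mortar cube standing on the bench top itself, on the far right; not the one to check; origin at the centre of its underside
- spare_cube_2: bystander: another 40 mm mortar cube standing on the bench top behind the first; origin at the centre of its underside
- mallet: bystander: small wooden mallet, 125 x 48 x 19 mm, lying; origin at the centre of its underside
- tin: bystander: white-lidded aluminium sample tin, 70 mm diameter, 30 mm high; origin at the centre of its underside
- crucible: bystander: white porcelain crucible, 44 mm diameter, 37 mm high; origin at the centre of its underside
Not all that is in view belongs to the job. What is shaped like the setting_block but pink or purple is not meant.

How it is judged:
On the way:
1. the steel setting block stands in the pocket of its stand, let go (x of block_centre in the frame of pocket between -0.006 and 0.006 m and y of block_centre in the frame of pocket between -0.006 and 0.006 m and z of block_centre in the frame of pocket between 0.017 and 0.023 m and angle between block_centre's own z axis and vertical below 0.08 rad and contact force between the fingers and setting_block below 0.1 N), for 0.2 s.
At the end, for the whole second after the job is handed in: Setting block upright, released, on the pocket floor (6 mm off centre at most). Mortar cube in the fingers, flat and square (0.06 rad), within 2 mm of its seat, pressing over 0.8 N on each stop, plunger in over 3.5 mm (all of step 1 and x of cube_centre in the frame of seat between -0.002 and 0.002 m and y of cube_centre in the frame of seat between -0.002 and 0.002 m and z of cube_centre in the frame of seat between -0.002 and 0.002 m and angle between cube_centre's own z axis and vertical below 0.06 rad and (angle between the x axis of cube_centre and the x axis of seat, either way round below 0.06 rad or angle between the x axis of cube_centre and the y axis of seat, either way round below 0.06 rad) and contact force between mortar_cube and rear_stop above 0.8 N and contact force between mortar_cube and side_stop above 0.8 N and value of joint plunger above 0.0035 m and contact force between the fingers and mortar_cube above 1 N); the arm keeps its last pose, push and grip.
It fails at once if a bystander was moved more than 30 mm (distance of any of spare_cube_1, spare_cube_2, mallet, tin, crucible from where it was at the start of the episode above 0.03 m).
It also fails if it takes over 72 s, if anything falls off the work surface, if the arm or the gripper's body presses on something with over 40 N, if the wrist force passes 120 N, or if a joint passes its speed limit or range.

ROBOT

A 6-joint arm with a two-finger parallel gripper is mounted at the origin on a cart in front of the work surface, level with it; the furniture and walls round the work are solid. World frame = base frame: x ahead of the robot, y to its left, z up, the work surface at z = 0. Lengths are in m, angles in rad, forces in N, time in s.
With the tool pointing down it reaches from about 0.4 to 0.925 m from the base axis. Payload 3.4 kg.
Tool frame: the origin (TCP) lies midway between the tips of the shut fingers; the grasp point (between the pads) lies r.tcp_to_grasp behind it (r.tcp_to_grasp is the distance from the TCP to the grasp point, in m); z points along the fingers, y is the line along which they close (so a half turn about z gives the same grasp; the last joint's range is limited). The gripper opens to 85 mm and grips with 20 to 120 N. Pads are 22 mm wide; open, the fingers measure 114 mm over their backs; the gripper's body (76 mm by 85 mm) begins 54 mm behind the grasp point. The pads swing forward as they close: fully open they stand 13 mm farther back than shut.
Start: joints at [-1.202, 0.307, 1.506, -0, 1.328, -0.073], TCP at [0.246, -0.52, 0.231] pointing down, gripper open.
Joint ranges: [-3.12, 3.12], [-1.05, 2.28], [0.14, 2.33], [-1.42, 4.57], [0.1, 2.73], [-2.68, 2.68]. Speed limits (rad/s): [2.57, 2.57, 3.14, 3.14, 3.14, 3.14].

INTERFACE

Orientations are given as [roll, pitch, yaw] about the fixed x, y, z axes, in that order (R = Rz(yaw) Ry(pitch) Rx(roll)).
In Python, from rig import r gives the robot as it stands.
- The arm moves only by the tool play_rows, never from a script. Its argument "deltas" is one flat list of numbers, 7 for each row, row after row: the shift along the tool's x, y, z in mm, then the turn, a rotation vector about the tool's x, y, z in rad, then the gripper's target within -1 to 1 (shut at 1, half-way at 0, fully open at -1). In form: [dx, dy, dz, rx, ry, rz, gripper, dx, dy, dz, rx, ry, rz, gripper, ...]. A call has 1 to 12 rows; each row is the pose to reach, as a shift and turn from the pose commanded when the call began, along the tool's axes at that moment; what a row does not reach only later rows make up. A row lasts 1/12 s, in which the tool goes at most 41.7 mm and 7.16 degrees, less where a joint would pass 70% of its speed; a pose out of reach is approached as far as the arm can. A call with a gripper value outside its range is refused whole. The fingers move at their own pace and stop on an object; the grip force is fixed at half the most. Time passes only in rows, so rows that repeat a pose let the fingers close. It gives the time, the measured TCP pose, the force, the opening and the grip force at its end, in the units of the state.
- r.get_obs(): the state, without advancing time (a new reading comes with each control period).
- r.read_camera(name): name is "side" or "top"; returns a dict with "img" (480x640x3 uint8, red, green, blue), "range_z" (480x640 float32, m along the optical axis (not along the pixel's ray), 0 where there is no reading), "K" (3x3 intrinsics, pixels), "extrinsics" (4x4, takes a point from camera to world coordinates). Camera axes: x right, y down, z forward; pixel columns grow to the right and rows downward; lengths in m; the calibration is good to about 2 mm. A picture is of the moment at which its call begins.
- r.close_job(): hands the job in; it is judged then, once.
Trained networks look in a picture, given as the dict that the camera call returned (one of the last four; its "shot" number tells which), for a name from the list of things; names that differ only in an ending like _2 or _b are one class to them, and where a whole thing is asked for, a point or a joint stands for the part that bears it (a point fixed in the world has none). Each returns a list of dicts, best first, with "conf" (0 to 1); they miss things now and then, are a little off and sometimes report something else, mostly with a low value. They report only what shows in the picture. A call takes as long as a camera call. They do not tell look-alikes from the thing itself.
- r.trace(label, picture): "mask" (480x640 bool, what is visible of it) and "box" ([centre column, centre row, width, height] in pixels, round what is visible of it).
- r.mark_of(label, picture): "pixel" ([row, column] in pixels: a listed point, or the origin of a listed thing).
The state is a dict: "t": time; "joints": joint angles; "qd": joint speeds; "joint_efforts": joint torques, N m; "eef_pos": TCP position; "orientation": TCP orientation; "ft_force": force on the tool from outside, world axes, zero at the start; "moment": the same for the moment, N m; "opening": finger opening in m; "finger_force": force on a finger pad.
Only numpy, scipy, OpenCV 4.12 (cv2) and the standard library are available. Lean on these libraries where they do the work, as an engineer would, in place of code of your own. Each camera call takes 0.05 s, during which the arm holds its last target. There are 200 camera calls.

## Working session

There is one attempt and no reset: what is moved stays moved. The work goes in short steps, Python scripts to look and compute and a tool call to move; the robot and the scene stay as the last step left them, time stands still between calls to the robot, and variables do not carry over. Pictures are saved under pics/ and viewed, at most 10 in all, crops included, and the job is handed in when it is done.

Besides the shell and the picture viewer there is one more tool, called after ">>>" as name(argument=value, ...) on one line, values as JSON. play_rows: Moves the arm, as the interface text tells. Its arguments: {"type":"object","properties":{"deltas":{"type":"array"}},"required":["deltas"]}

```bash
mkdir -p pics; ls
cat > h.py <<'E'
import numpy as np, cv2
from rig import r
def pts(p,mask=None):
    z=p["range_z"];K=p["K"];v,u=np.nonzero((z>0)&(mask if mask is not None else True))
    d=z[v,u];c=np.c_[(u-K[0,2])/K[0,0]*d,(v-K[1,2])/K[1,1]*d,d]
    E=p["extrinsics"];return c@E[:3,:3].T+E[:3,3]
def ray(p,row,col,h):
    K=p["K"];E=p["extrinsics"];d=E[:3,:3]@np.array([(col-K[0,2])/K[0,0],(row-K[1,2])/K[1,1],1]);o=E[:3,3]
    return o+d*(h-o[2])/d[2]
E
python3 - <<'E'
from h import *
o=r.get_obs();print({k:np.round(v,3) for k,v in o.items()},r.tcp_to_grasp)
for n in["top","side"]:
    p=r.read_camera(n);cv2.imwrite(f"pics/{n}0.png",p["img"][:,:,::-1])
    print(n,np.round(p["extrinsics"],3).tolist())
    for l in["squareness_gauge","seat","rear_stop","side_stop","setting_block","block_centre","pocket","block_stand","mortar_cube","cube_centre"]:
        m=r.mark_of(l,p);t=r.trace(l,p)
        print(l,[(np.round(a["pixel"]).tolist(),round(a["conf"],2)) for a in m[:4]],[(np.round(a["box"]).tolist(),round(a["conf"],2)) for a in t[:4]])
E
```

```text
pics
{'t': np.float64(0.0), 'joints': array([-1.202,  0.308,  1.508,  0.   ,  1.328, -0.073]), 'qd': array([-0.001,  0.   ,  0.   ,  0.001,  0.003,  0.   ]), 'joint_efforts': array([-0.0000e+00, -4.5755e+01, -2.5192e+01,  0.0000e+00,  1.3000e-02,
       -0.0000e+00]), 'eef_pos': array([ 0.246, -0.519,  0.23 ]), 'orientation': array([-3.14 , -0.   ,  0.442]), 'ft_force': array([-1.229, -0.154,  0.434]), 'moment': array([-0.01 ,  0.029, -0.047]), 'finger_force': np.float64(0.0), 'opening': np.float64(0.085)} 0.0187
top [[-0.021, -0.992, 0.125, 0.408], [-1.0, 0.021, -0.008, 0.038], [0.005, -0.125, -0.992, 1.33], [0.0, 0.0, 0.0, 1.0]]
squareness_gauge [([277.0, 364.0], 0.64)] [([364.0, 268.0, 67.0, 97.0], 0.88), ([476.0, 288.0, 25.0, 26.0], 0.36)]
seat [([283.0, 368.0], 0.73), ([291.0, 224.0], 0.65)] [([363.0, 270.0, 65.0, 96.0], 0.57), ([197.0, 188.0, 32.0, 40.0], 0.18)]
rear_stop [([281.0, 362.0], 0.43)] []
side_stop [([290.0, 225.0], 0.49)] [([365.0, 280.0, 23.0, 24.0], 0.46), ([378.0, 278.0, 6.0, 12.0], 0.42)]
setting_block [([306.0, 297.0], 0.82), ([344.0, 366.0], 0.8), ([278.0, 364
[... 1300 characters left out ...]
0.0, 25.0, 29.0], 0.98), ([368.0, 232.0, 14.0, 23.0], 0.71), ([425.0, 241.0, 22.0, 24.0], 0.59), ([358.0, 237.0, 74.0, 31.0], 0.18)]
block_centre [([235.0, 368.0], 0.83), ([269.0, 374.0], 0.67), ([244.0, 425.0], 0.65), ([208.0, 395.0], 0.45)] [([427.0, 241.0, 18.0, 18.0], 0.95), ([377.0, 268.0, 23.0, 26.0], 0.7), ([369.0, 234.0, 16.0, 21.0], 0.58)]
pocket [([301.0, 350.0], 0.84)] [([349.0, 305.0, 49.0, 34.0], 0.86), ([233.0, 305.0, 31.0, 29.0], 0.32)]
block_stand [([311.0, 350.0], 0.84), ([243.0, 366.0], 0.28)] [([349.0, 304.0, 48.0, 31.0], 0.7)]
mortar_cube [([211.0, 394.0], 0.85)] [([394.0, 203.0, 17.0, 16.0], 0.82)]
cube_centre [([202.0, 394.0], 0.84)] [([393.0, 204.0, 16.0, 18.0], 0.51)]
```

View pics/top0.png

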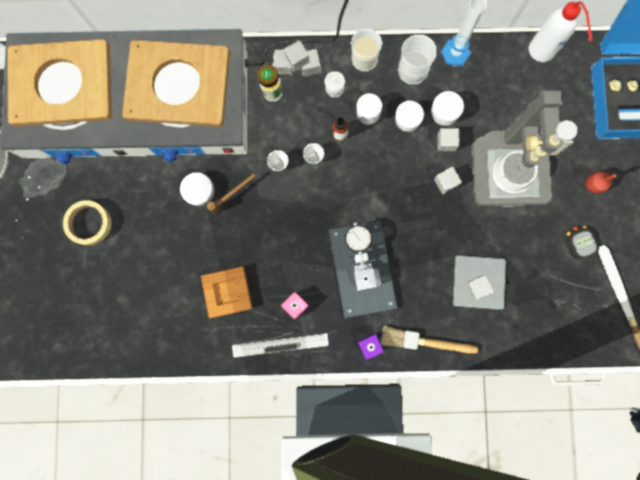

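View pics/side0.png

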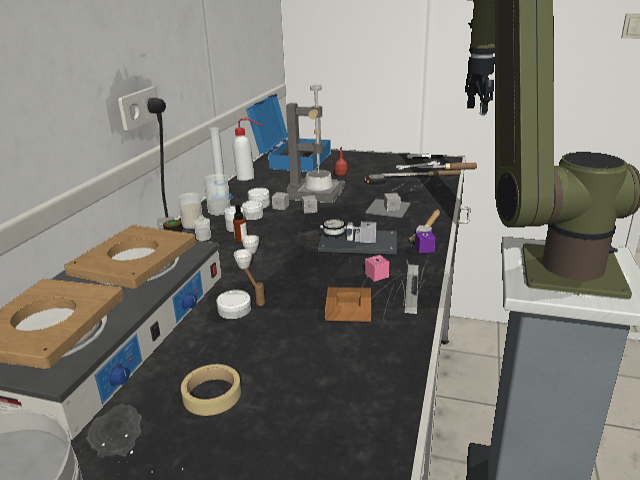

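Top view: the gauge is at about (364,270) with the dial up the picture, the steel block at (366,279), the stand at (227,292) and the mortar cube on glass at (481,287). Pink (295,305) and purple (371,347) are decoys. Next I measure with depth.

```bash
cat >> h.py <<'E'
def rect(P,lo,hi,c,rad):
    q=P[(P[:,2]>lo)&(P[:,2]<hi)&(np.hypot(*(P[:,:2]-c[:2]).T)<rad)]
    (x,y),(w,h),a=cv2.minAreaRect((q[:,:2]*1000).astype(np.float32))
    a=(a+45)%90-45
    return np.round([x,y,w,h,a,np.median(q[:,2])*1000,len(q)],1).tolist()
E
python3 - <<'E'
from h import *
T=r.read_camera("top");S=r.read_camera("side");print(T["K"][0,0],S["K"][0,0])
P=pts(T);Q=pts(S)
for n,(row,col,h),lo,hi,rad in [("block",(279,366,.056),.049,.063,.029),("cube",(287,481,.045),.036,.055,.04),("stand",(292,227,.022),.017,.027,.075),("glass",(282,480,.005),.0025,.009,.09),("gauge",(270,364,.016),.011,.020,.15),("pink",(305,294,.04),.03,.05,.04)]:
    c=ray(T,row,col,h);print(n,np.round(c,3),"T",rect(P,lo,hi,c,rad),end=" ")
    try: print("S",rect(Q,lo,hi,c,rad))
    except Exception as e: print(e)
c=ray(T,292,227,.022);q=P[(np.hypot(*(P[:,:2]-c[:2]).T)<.022)];print("pocket z hist",np.histogram(q[:,2],bins=np.arange(.004,.03,.002)))
im=T["img"]
A=cv2.resize(im[215:325,325:401],None,fx=5,fy=5,interpolation=cv2.INTER_CUBIC)
B=cv2.resize(im[260:325,195:260],None,fx=5,fy=5,interpolation=cv2.INTER_CUBIC)
C=cv2.resize(im[250:315,448:513],None,fx=5,fy=5,interpolation=cv2.INTER_CUBIC)
o=np.zeros((600,720,3),np.uint8);o[:550,:380]=A;o[:325,390:715]=B;o[:275,0+390:715][:0]=0
o[326:600,390:715]=C[:274]
cv2.imwrite("pics/crop.png",o[:,:,::-1])
E
```

```text
604.994075471779 535.2459420941896
block [ 0.481 -0.028  0.056] T [485.7, -26.4, 47.5, 39.8, 8.9, 56.6, 363.0] S [481.8, -24.4, 39.6, 44.9, 4.7, 53.7, 125.0]
cube [ 0.46  -0.273  0.045] T [460.8, -272.8, 39.9, 42.6, 24.7, 45.7, 376.0] S [460.3, -270.7, 42.5, 50.0, 26.3, 42.0, 103.0]
stand [0.462 0.27  0.022] T [462.0, 272.5, 92.5, 93.5, 11.8, 22.1, 1299.0] S [462.5, 273.4, 90.8, 98.3, 11.4, 20.0, 875.0]
glass [ 0.472 -0.281  0.005] T [472.2, -279.5, 177.4, 176.6, 41.6, 5.1, 2242.0] S [473.0, -272.6, 115.3, 108.7, -6.4, 3.8, 235.0]
gauge [ 0.503 -0.027  0.016] T [480.0, -27.7, 251.2, 116.2, 8.9, 16.3, 3136.0] S [480.5, -23.9, 249.4, 122.0, 8.6, 13.9, 1189.0]
pink [0.43  0.125 0.04 ] T [430.3, 125.0, 39.6, 39.1, 44.4, 40.3, 363.0] S [430.4, 128.2, 42.1, 45.2, 43.5, 37.2, 212.0]
pocket z hist (array([ 3, 10, 52, 78, 98, 48, 27,  2,  1,  0,  0,  0]), array([0.004, 0.006, 0.008, 0.01 , 0.012, 0.014, 0.016, 0.018, 0.02 ,
       0.022, 0.024, 0.026, 0.028]))
```

View pics/crop.png

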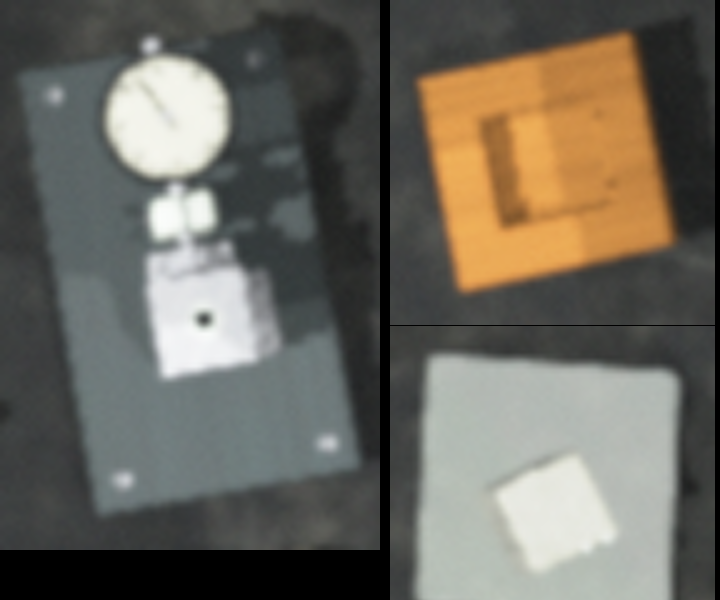

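The crop shows the gauge turned about +9°, with the block's hole at the image point (366,279). The stand's pocket is centred, and the cube stands at about 25° on the glass. The measured heights (56, 45, 22 mm) and sizes match what was given.

```bash
cat >> h.py <<'E'
from scipy.spatial.transform import Rotation as Ro
def go(x,y,z,yaw):
    o=r.get_obs();R=Ro.from_euler("xyz",o["orientation"]);T=Ro.from_euler("xyz",[np.pi,0,yaw])
    print("pos",np.round(o["eef_pos"],4),np.round(o["orientation"],4),"delta",np.round(R.inv().apply(np.array([x,y,z])-o["eef_pos"])*1000,1),np.round((R.inv()*T).as_rotvec(),4))
E
python3 -c "
from h import *
go(.481,-.0275,.13,.155)"
```

```text
pos [ 0.2458 -0.5198  0.2313] [3.1416 0.     0.4418] delta [ 423.1 -344.5  101.3] [0.     0.     0.2868]
```

>>> play_rows(deltas=[30,-24,7,0,0,0.02,-1,64,-52,15,0,0,0.04,-1,98,-80,23,0,0,0.07,-1,132,-108,31,0,0,0.09,-1,164,-134,40,0,0,0.11,-1,196,-160,48,0,0,0.13,-1,228,-186,55,0,0,0.155,-1,260,-212,62,0,0,0.18,-1,292,-238,70,0,0,0.2,-1,324,-264,78,0,0,0.22,-1,356,-290,86,0,0,0.24,-1,380,-310,92,0,0,0.26,-1])

```text
t: 3.2
eef_pos: [0.4569, -0.0767, 0.1396]
orientation: [3.141, -0.001, 0.181]
ft_force: [-0.0, -1.0, -0.0]
opening: 0.0853
finger_force: 0.0
```

```bash
python3 -c "
from h import *
go(.481,-.0275,.1,.155)"
```

```text
pos [ 0.4569 -0.0767  0.1396] [ 3.141e+00 -1.000e-03  1.807e-01] delta [ 32.5 -44.1  39.6] [ 0.0005 -0.001   0.0257]
```

>>> play_rows(deltas=[16,-22,20,0,0,0.013,-1,29,-40,36,0,0,0.024,-1,32.5,-44,39.6,0,0,0.026,-1,32.5,-44,39.6,0,0,0.026,-1,32.5,-44,39.6,0,0,0.026,-1])

```text
t: 3.62
eef_pos: [0.48, -0.0297, 0.1001]
orientation: [3.141, 0.001, 0.157]
ft_force: [0.1, -1.0, 0.2]
opening: 0.0851
finger_force: 0.0
```

Run:
```python
from h import *
go(.481,-.0275,.030,.155)
T=r.read_camera("top");S=r.read_camera("side")
a=cv2.resize(T["img"][215:325,315:415],None,fx=4,fy=4);b=cv2.resize(S["img"][170:280,310:410],None,fx=4,fy=4)
cv2.imwrite("pics/ab.png",np.hstack([a,b])[:,:,::-1])
```

```text
pos [ 0.48   -0.0297  0.1001] [3.1412e+00 7.0000e-04 1.5710e-01] delta [ 1.4 -2.  70.1] [0.0004 0.0007 0.0021]
```

View pics/ab.png

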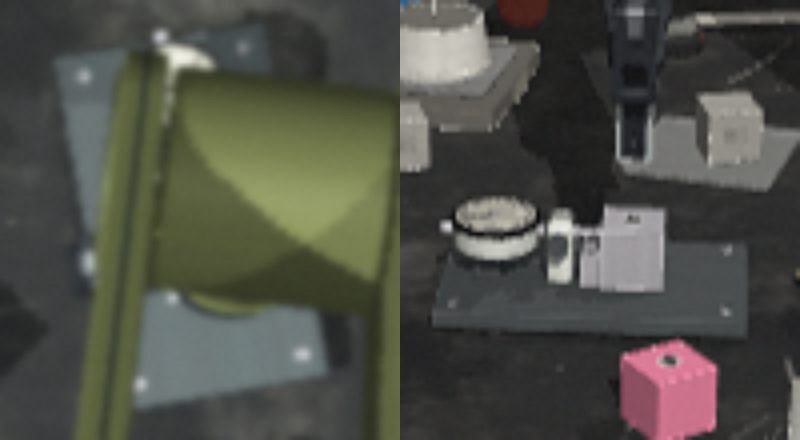

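The side view shows the open fingers straight above the steel block (crop 635,150 over 635,215), so I go down and grip.

>>> play_rows(deltas=[1.4,-2,20,0,0,0,-1,1.4,-2,40,0,0,0,-1,1.4,-2,58,0,0,0,-1,1.4,-2,68,0,0,0,-1,1.4,-2,70,0,0,0,-1,1.4,-2,70,0,0,0,-1,1.4,-2,70,0,0,0,-1])

```text
t: 4.3
eef_pos: [0.4818, -0.0281, 0.0309]
orientation: [3.141, -0.002, 0.154]
ft_force: [1.4, 0.0, 0.2]
opening: 0.0852
finger_force: 0.0
```

>>> play_rows(deltas=[0,0,0,0,0,0,0,0,0,0,0,0,0,0.2,0,0,0,0,0,0,1,0,0,0,0,0,0,1,0,0,0,0,0,0,1,0,0,0,0,0,0,1,0,0,0,0,0,0,1,0,0,0,0,0,0,1,0,0,0,0,0,0,1,0,0,0,0,0,0,1])

```text
t: 5.13
eef_pos: [0.4814, -0.0263, 0.0309]
orientation: [-3.141, -0.001, 0.155]
ft_force: [-0.8, 2.6, 7.4]
opening: 0.0391
finger_force: 62.0
```

>>> play_rows(deltas=[0,0,-6,0,0,0,1,0,0,-20,0,0,0,1,0,0,-45,0,0,0,1,0,0,-70,0,0,0,1,0,0,-90,0,0,0,1,0,0,-95,0,0,0,1,0,0,-95,0,0,0,1])

```text
t: 5.72
eef_pos: [0.4822, -0.0274, 0.1263]
orientation: [3.14, -0.003, 0.156]
ft_force: [0.5, 0.7, -5.5]
opening: 0.039
finger_force: 62.0
```

Run:
```python
from h import *
go(.462,.2728,.125,.205)
S=r.read_camera("side");Q=pts(S)
o=r.get_obs()["eef_pos"]
# gauge now uncovered: look at stop geometry, and block in the gripper
g=Ro.from_euler("z",.155).as_matrix()[:2,:2]
u=(Q[:,:2]-[.481,-.0265])@g
m=(abs(u[:,0])<.06)&(abs(u[:,1])<.06)
for lo,hi in[(.022,.030),(.032,.042),(.1,.16)]:
    k=m&(Q[:,2]>lo)&(Q[:,2]<hi);print(lo,k.sum(),np.round(np.percentile(u[k],[2,50,98],axis=0)*1000,1).tolist())
```

```text
pos [ 0.4822 -0.0274  0.1263] [ 3.1404 -0.0032  0.156 ] delta [  26.7 -299.7    1. ] [ 0.0013 -0.0032 -0.049 ]
0.022 67 [[-12.8, -31.3], [22.6, 8.9], [53.0, 21.2]]
0.032 41 [[22.1, -14.4], [29.9, 11.7], [52.9, 25.8]]
0.1 322 [[-18.2, -19.2], [0.7, 19.2], [20.5, 34.6]]
```

>>> play_rows(deltas=[3,-25,0,0,0,-0.005,1,6,-60,0,0,0,-0.01,1,9,-98,0,0,0,-0.015,1,12,-136,0,0,0,-0.02,1,15,-174,0,0,0,-0.025,1,19,-212,0,0,0,-0.03,1,22,-250,0,0,0,-0.04,1,25,-280,0,0,0,-0.045,1,26.7,-299.7,1,0,0,-0.049,1,26.7,-299.7,1,0,0,-0.049,1,26.7,-299.7,1,0,0,-0.049,1])

```text
t: 6.68
eef_pos: [0.4594, 0.2734, 0.1217]
orientation: [3.14, 0.004, 0.208]
ft_force: [0.5, -1.2, -5.4]
opening: 0.0385
finger_force: 62.4
```

Run:
```python
from h import *
go(.462,.2728,.028,.205)
S=r.read_camera("side");Q=pts(S)
c=np.array([.462,.2728])
g=Ro.from_euler("z",.205).as_matrix()[:2,:2]
u=(Q[:,:2]-c)@g
k=(abs(u).max(1)<.06)&(Q[:,2]>.112)&(Q[:,2]<.15);print(k.sum(),np.round(np.percentile(u[k],[2,50,98],axis=0)*1000,1).tolist(),Q[k][:,2].min())
a=cv2.resize(S["img"][200:350,270:430],None,fx=4,fy=4);cv2.imwrite("pics/st.png",a[:,:,::-1])
```

```text
pos [0.4594 0.2734 0.1217] [3.1402 0.0043 0.2076] delta [ 2.9  1.  93.7] [0.0014 0.0043 0.0026]
379 [[-21.8, -17.0], [-3.2, 21.1], [16.8, 35.1]] 0.11217464104436464
```

View pics/st.png

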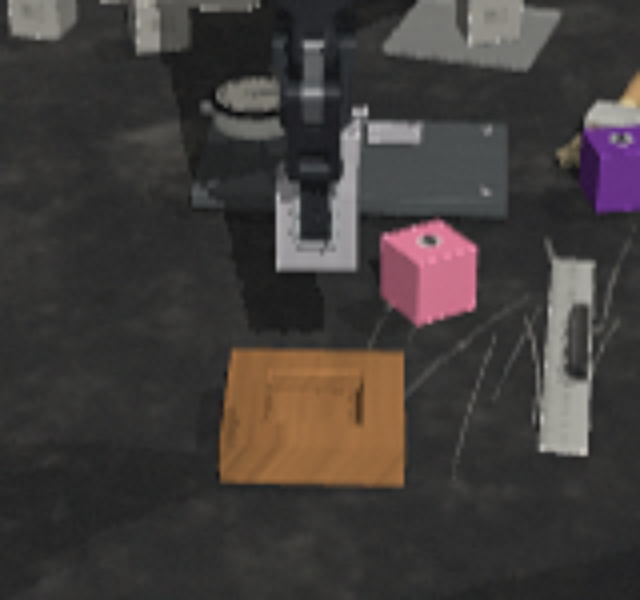

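The side view shows the block hanging upright (315,220) above the pocket (315,395). After a 2.9 mm correction it can go down.

>>> play_rows(deltas=[2.9,1,20,0,0,0,1,2.9,1,40,0,0,0,1,2.9,1,58,0,0,0,1,2.9,1,72,0,0,0,1,2.9,1,76,0,0,0,1,2.9,1,78,0,0,0,1])

```text
t: 7.23
eef_pos: [0.4629, 0.2708, 0.0445]
orientation: [3.14, 0.004, 0.203]
ft_force: [0.7, 0.1, -5.6]
opening: 0.0391
finger_force: 62.3
```

```bash
python3 -c "
from h import *
go(.462,.2728,.0275,.205)"
```

```text
pos [0.4629 0.2708 0.0445] [3.1403 0.004  0.2032] delta [-0.4 -2.2 17. ] [ 0.0013  0.004  -0.0017]
```

>>> play_rows(deltas=[0,-2,5,0,0,0,1,0,-2,9,0,0.002,0,1,0,-2,13,0,0.003,0,1,0,-2,16,0,0.004,0,1,0,-2,17,0,0.004,0,1,0,-2,17,0,0.004,0,1,0,-2,17,0,0.004,0,1])

```text
t: 7.82
eef_pos: [0.4638, 0.2747, 0.0292]
orientation: [-3.142, -0.004, 0.205]
ft_force: [0.5, -0.7, -4.8]
opening: 0.0389
finger_force: 62.4
```

>>> play_rows(deltas=[-1,1,1,0,0,0,1,-1,1,2,0,0,0,1,-1,1,2.5,0,0,0,1,-1,1,2.5,0,0,0,1])

```text
t: 8.15
eef_pos: [0.4629, 0.2734, 0.027]
orientation: [3.142, -0.004, 0.205]
ft_force: [-0.4, -0.8, -0.4]
opening: 0.0391
finger_force: 63.1
```

>>> play_rows(deltas=[0,0,0,0,0,0,-0.5,0,0,0,0,0,0,-1,0,0,0,0,0,0,-1,0,0,0,0,0,0,-1,0,0,0,0,0,0,-1,0,0,-15,0,0,0,-1,0,0,-40,0,0,0,-1,0,0,-75,0,0,0,-1,0,0,-110,0,0,0,-1,0,0,-120,0,0,0,-1,0,0,-120,0,0,0,-1])

```text
t: 9.07
eef_pos: [0.465, 0.2746, 0.1501]
orientation: [-3.14, -0.012, 0.205]
ft_force: [-0.5, -0.7, 0.7]
opening: 0.0854
finger_force: 0.0
```

Run:
```python
from h import *
S=r.read_camera("side");Q=pts(S)
c=np.array([.462,.2728]);print("block S",rect(Q,.045,.06,c,.045))
go(.4608,-.2725,.12,.434)
```

```text
block S [462.7, 274.2, 39.1, 44.8, 14.1, 49.7, 241.0]
pos [0.4635 0.2738 0.1479] [-3.1406 -0.0078  0.2048] delta [-113.9  534.4   26.5] [-1.000e-04 -7.900e-03 -2.292e-01]
```

>>> play_rows(deltas=[-5,25,0,0,-0.008,-0.01,-1,-13,62,0,0,-0.008,-0.03,-1,-21,100,0,0,-0.008,-0.045,-1,-29,138,0,0,-0.008,-0.06,-1,-38,178,0,0,-0.008,-0.08,-1,-46,218,0,0,-0.008,-0.1,-1,-55,258,0,0,-0.008,-0.12,-1,-63,298,0,0,-0.008,-0.13,-1,-72,338,0,0,-0.008,-0.15,-1,-80,376,0,0,-0.008,-0.17,-1,-88,414,0,0,-0.008,-0.19,-1,-96,450,0,0,-0.008,-0.2,-1])

```text
t: 10.12
eef_pos: [0.4582, -0.1883, 0.1439]
orientation: [-3.138, 0.007, 0.405]
ft_force: [0.8, 0.7, -0.0]
opening: 0.0854
finger_force: 0.0
```

Run:
```python
from h import *
go(.4608,-.2725,.09,.434)
T=r.read_camera("top");P=pts(T)
c=np.array([.462,.2725]);print("block T",rect(P,.045,.06,c,.045))
```

```text
pos [ 0.4582 -0.1883  0.1439] [-3.1385  0.0067  0.4051] delta [-30.4  78.6  53.8] [-0.0032  0.0066 -0.0289]
block T [463.6, 271.8, 40.2, 40.7, 12.3, 51.9, 374.0]
```

The block stands in the pocket with its top at 52 mm, 1–2 mm off centre. Next, the cube.

>>> play_rows(deltas=[-10,28,15,0,0,-0.01,-1,-20,55,30,0,0,-0.02,-1,-30,78,45,-0.003,0.004,-0.029,-1,-30.4,78.6,53.8,-0.003,0.004,-0.029,-1,-30.4,78.6,53.8,-0.003,0.004,-0.029,-1,-30.4,78.6,53.8,-0.003,0.004,-0.029,-1])

```text
t: 10.67
eef_pos: [0.461, -0.2694, 0.0904]
orientation: [-3.139, 0.003, 0.433]
ft_force: [-0.1, -0.5, 0.7]
opening: 0.085
finger_force: 0.0
```

```bash
python3 -c "
from h import *
go(.4608,-.2725,.021,.434)"
```

```text
pos [ 0.461  -0.2694  0.0904] [-3.1394e+00  2.6000e-03  4.3300e-01] delta [-1.3  2.8 69.4] [-0.0022  0.0026 -0.001 ]
```

>>> play_rows(deltas=[-1.3,2,22,0,0,0,-1,-1.3,2.5,44,-0.002,0.002,0,-1,-1.3,2.5,60,-0.002,0.002,0,-1,-1.3,2.5,68,-0.002,0.002,0,-1,-1.3,2.5,70,-0.002,0.002,0,-1,-1.3,2.5,70,-0.002,0.002,0,-1,-1.3,2.5,70,-0.002,0.002,0,-1])

```text
t: 11.25
eef_pos: [0.4635, -0.2739, 0.0233]
orientation: [3.136, -0.003, 0.435]
ft_force: [1.0, -0.2, -0.2]
opening: 0.0853
finger_force: 0.0
```

>>> play_rows(deltas=[0,0,0,0,0,0,0,0,0,0,0,0,0,0.2,0,0,0,0,0,0,1,0,0,0,0,0,0,1,0,0,0,0,0,0,1,0,0,0,0,0,0,1,0,0,0,0,0,0,1,0,0,0,0,0,0,1,0,0,0,0,0,0,1])

```text
t: 12.0
eef_pos: [0.4632, -0.2744, 0.0233]
orientation: [3.136, -0.003, 0.433]
ft_force: [0.5, 0.4, 5.4]
opening: 0.0389
finger_force: 61.4
```

>>> play_rows(deltas=[0,0,-5,0,0,0,1,0,0,-15,0,0,0,1,0,0,-35,0,0,0,1,0,0,-60,0,0,0,1,0,0,-75,0,0,0,1,0,0,-80,0,0,0,1,0,0,-80,0,0,0,1])

```text
t: 12.58
eef_pos: [0.4634, -0.2745, 0.1043]
orientation: [3.133, -0.004, 0.434]
ft_force: [0.0, 0.8, -1.9]
opening: 0.039
finger_force: 60.7
```

Run:
```python
from h import *
# staging: gauge (-18, +8) mm from seat
g=Ro.from_euler("z",.155).as_matrix()[:2,:2];s=np.array([.482,-.0268]);w=s+g@[-.018,.008];print(w)
go(*w,.105,.155)
S=r.read_camera("side");a=cv2.resize(S["img"][130:270,320:480],None,fx=4,fy=4);cv2.imwrite("pics/cu.png",a[:,:,::-1])
```

```text
[ 0.46298075 -0.02167475]
pos [ 0.4634 -0.2745  0.1043] [ 3.1334 -0.0038  0.4338] delta [ 105.9 -229.6   -2.2] [ 0.0076 -0.0049  0.2788]
```

View pics/cu.png

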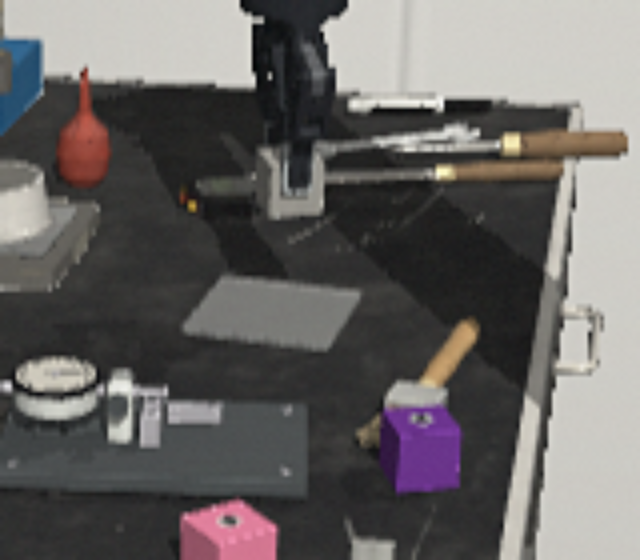

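The cube is held upright (crop 290,185), the plate is empty, and the gauge's corner is free with both stops visible.

>>> play_rows(deltas=[12,-26,-1,0,0,0.03,1,28,-60,-2,0,0,0.07,1,44,-96,-2,0.002,0,0.11,1,60,-130,-2,0.004,0,0.16,1,76,-164,-2,0.005,0,0.2,1,90,-196,-2,0.005,0,0.24,1,102,-220,-2,0.005,0,0.27,1,105.9,-229.6,-2,0.005,-0.003,0.279,1,105.9,-229.6,-2,0.005,-0.003,0.279,1,105.9,-229.6,-2,0.005,-0.003,0.279,1,105.9,-229.6,-2,0.005,-0.003,0.279,1])

```text
t: 13.55
eef_pos: [0.4616, -0.0214, 0.1028]
orientation: [-3.141, 0.002, 0.155]
ft_force: [-0.1, 0.5, -0.6]
opening: 0.0393
finger_force: 60.8
```

```bash
python3 -c "
from h import *
go(.463,-.0217,.037,.155)"
```

```text
pos [ 0.4616 -0.0214  0.1028] [-3.1413e+00  1.8000e-03  1.5520e-01] delta [ 1.4  0.5 65.8] [-0.0003  0.0018  0.0002]
```

>>> play_rows(deltas=[0,0,20,0,0,0,1,0,0,40,0,0,0,1,0,0,56,0,0,0,1,0,0,62,0,0,0,1,0,0,65,0,0,0,1,0,0,65.5,0,0,0,1,0,0,65.5,0,0,0,1])

```text
t: 14.13
eef_pos: [0.4625, -0.0215, 0.0383]
orientation: [-3.142, -0.0, 0.154]
ft_force: [0.2, -0.1, -1.7]
opening: 0.0391
finger_force: 60.9
```

```bash
python3 -c "
from h import *
go(.463,-.0217,.034,.155);print(r.get_obs()['ft_force'])"
```

```text
pos [ 0.4625 -0.0215  0.0383] [-3.1415e+00 -2.0000e-04  1.5400e-01] delta [0.5 0.2 4.3] [-0.0001 -0.0002 -0.001 ]
[ 0.22961711 -0.0857202  -1.68543858]
```

>>> play_rows(deltas=[0,0,1.5,0,0,0,1,0,0,3,0,0,0,1,0,0,4,0,0,0,1,0,0,4.5,0,0,0,1,0,0,4.5,0,0,0,1])

```text
t: 14.55
eef_pos: [0.4624, -0.021, 0.0343]
orientation: [3.141, -0.001, 0.155]
ft_force: [-0.3, 0.3, 4.7]
opening: 0.0396
finger_force: 61.5
```

>>> play_rows(deltas=[0,2,-0.3,0,0,0,1,0,4,-0.3,0,0,0,1,0,6,-0.3,0,0,0,1,0,6,-0.3,0,0,0,1,0,6,-0.3,0,0,0,1])

```text
t: 14.97
eef_pos: [0.4634, -0.0269, 0.0343]
orientation: [-3.141, -0.001, 0.154]
ft_force: [-0.6, 1.0, 6.5]
opening: 0.0387
finger_force: 61.7
```

>>> play_rows(deltas=[0,1,0,0,0,0,1,0,2,0,0,0,0,1,0,3,0,0,0,0,1,0,3,0,0,0,0,1])

```text
t: 15.3
eef_pos: [0.4637, -0.0291, 0.0344]
orientation: [-3.14, -0.001, 0.154]
ft_force: [-1.0, 6.6, 6.5]
opening: 0.0391
finger_force: 61.9
```

>>> play_rows(deltas=[3,0,0,0,0,0,1,6,0,0,0,0,0,1,9,0,0,0,0,0,1,12,0,0,0,0,0,1,15,0,0,0,0,0,1,16,0,0,0,0,0,1,16,0,0,0,0,0,1])

```text
t: 15.88
eef_pos: [0.4761, -0.0271, 0.0343]
orientation: [-3.14, 0.006, 0.155]
ft_force: [-6.5, 0.8, 14.1]
opening: 0.0391
finger_force: 62.8
```

>>> play_rows(deltas=[1,0,0,0,0,0,1,2,0,0,0,0,0,1,3,0,0,0,0,0,1,3,0,0,0,0,0,1,3,0,0,0,0,0,1])

```text
t: 16.3
eef_pos: [0.4786, -0.0267, 0.0344]
orientation: [-3.14, 0.006, 0.155]
ft_force: [-7.7, 0.3, 14.9]
opening: 0.0392
finger_force: 62.9
```

>>> play_rows(deltas=[0,0,-0.6,0,0,0,1,1,0.5,-0.6,0,0,0,1,2,1,-0.6,0,0,0,1,3,1,-0.6,0,0,0,1,3,1,-0.6,0,0,0,1,3,1,-0.6,0,0,0,1])

```text
t: 16.8
eef_pos: [0.4797, -0.0266, 0.0344]
orientation: [-3.138, 0.01, 0.155]
ft_force: [-9.7, 2.5, 15.0]
opening: 0.0387
finger_force: 63.0
```

```bash
python3 -c "
from h import *
o=r.get_obs();g=Ro.from_euler('z',.155)
print(g.inv().apply(o['ft_force']),o['eef_pos'],g.inv().apply(o['eef_pos']-[.4814,-.0263,.0343])*1000)"
```

```text
[-9.16077757  3.99075129 15.02533028] [ 0.47968376 -0.0266129   0.03443934] [-1.7439661  -0.04419284  0.13933894]
```

>>> play_rows(deltas=[0,0,-0.7,0,0,0,1,0,0,-1.5,0,0,0,1,0,0,-1.5,0,0,0,1,0,0,-1.5,0,0,0,1])

```text
t: 17.13
eef_pos: [0.4815, -0.0264, 0.0349]
orientation: [-3.138, 0.007, 0.154]
ft_force: [-4.8, 4.3, -0.3]
opening: 0.0393
finger_force: 61.1
```

```bash
cat >> h.py <<'E'
def st():
    o=r.get_obs();g=Ro.from_euler('z',.155)
    print("F",np.round(g.inv().apply(o['ft_force']),1),"M",np.round(g.inv().apply(o['moment']),2),"rel mm",np.round(g.inv().apply(o['eef_pos']-[.4814,-.0263,.0343])*1000,2),np.round(o['orientation'],4))
E
python3 - <<'E'
from h import *
st()
S=r.read_camera("side");a=cv2.resize(S["img"][190:270,310:410],None,fx=7,fy=7,interpolation=cv2.INTER_CUBIC);cv2.imwrite("pics/seat.png",a[:,:,::-1])
E
```

```text
F [-4.   5.  -0.3] M [ 0.83  0.65 -0.05] rel mm [ 0.12 -0.07  0.64] [-3.1381  0.007   0.1542]
```

View pics/seat.png

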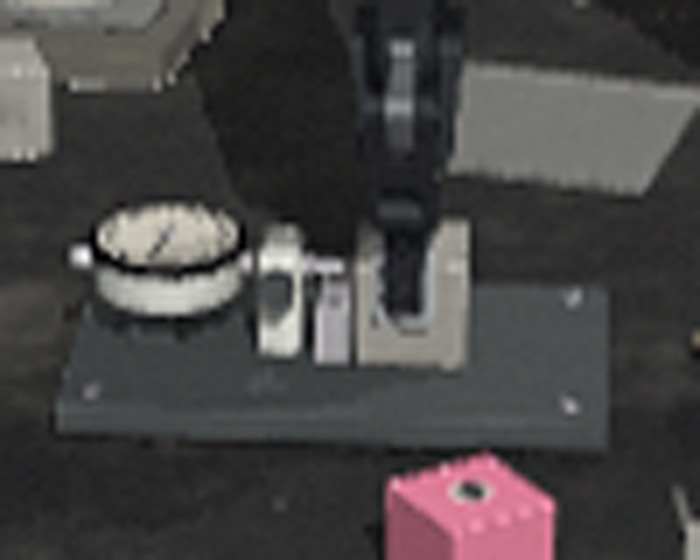

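There is still a thin dark gap of about 1 mm between the rear stop (col 350) and the cube (col 357), so I keep pressing, now with little downforce.

>>> play_rows(deltas=[1,0,0,0,0,0,1,2,0.5,0,0,0,0,1,3,0.5,0,0,0,0,1,3,0.5,0,0,0,0,1,3,0.5,0,0,0,0,1])

```text
t: 17.6
eef_pos: [0.4834, -0.0261, 0.0346]
orientation: [-3.137, 0.009, 0.154]
ft_force: [-6.2, 4.2, 0.2]
opening: 0.0391
finger_force: 61.4
```

```bash
python3 -c "
from h import *
st()"
```

```text
F [-5.5  5.1  0.2] M [ 0.93  0.89 -0.  ] rel mm [ 1.98 -0.08  0.35] [-3.1373  0.0093  0.1542]
```

>>> play_rows(deltas=[1,0,0,0,0,0,1,2,0,0,0,0,0,1,3,0,0,0,0,0,1,3,0,0,0,0,0,1,3,0,0,0,0,0,1])

```text
t: 18.02
eef_pos: [0.4834, -0.026, 0.0346]
orientation: [-3.137, 0.014, 0.155]
ft_force: [-11.5, 2.3, 7.3]
opening: 0.0395
finger_force: 62.1
```

Run:
```python
from h import *
st()
S=r.read_camera("side");a=cv2.resize(S["img"][190:270,310:410],None,fx=7,fy=7,interpolation=cv2.INTER_CUBIC);cv2.imwrite("pics/seat2.png",a[:,:,::-1])
```

```text
F [-11.    4.1   7.3] M [0.54 1.74 0.01] rel mm [ 2.01 -0.05  0.31] [-3.1372  0.0144  0.1551]
```

View pics/seat2.png

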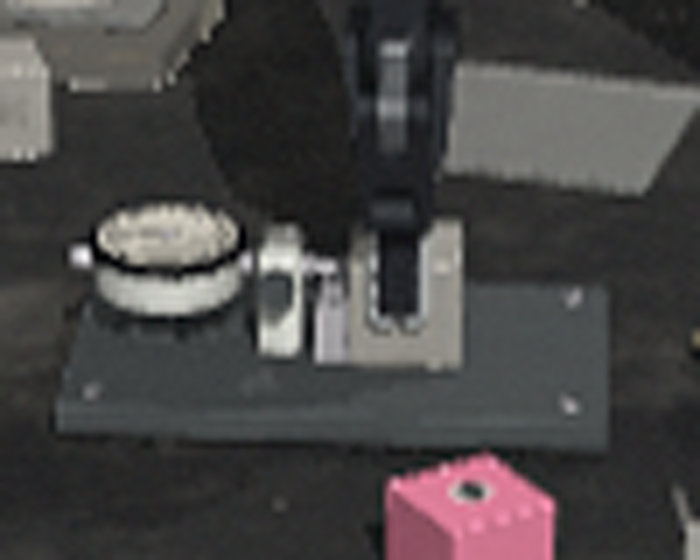

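The gap is closed and the TCP no longer advances, so the cube is home in x. I now relieve the downforce and add push towards the side stop.

>>> play_rows(deltas=[0,0,-0.7,0,0,0,1,0,1,-0.7,0,0,0,1,0,2,-0.7,0,0,0,1,0,2.5,-0.7,0,0,0,1,0,2.5,-0.7,0,0,0,1,0,2.5,-0.7,0,0,0,1])

```text
t: 18.57
eef_pos: [0.4834, -0.0262, 0.0347]
orientation: [-3.133, 0.015, 0.153]
ft_force: [-9.4, 11.2, 3.4]
opening: 0.0387
finger_force: 62.0
```

```bash
python3 -c "
from h import *
st()"
```

```text
F [-7.5 12.6  3.4] M [2.1  1.29 0.03] rel mm [ 2.   -0.22  0.45] [-3.1333  0.0147  0.1534]
```

>>> play_rows(deltas=[1,0,-0.3,0,0,0,1,2,0,-0.4,0,0,0,1,2.5,0,-0.4,0,0,0,1,2.5,0,-0.4,0,0,0,1,2.5,0,-0.4,0,0,0,1,2.5,0,-0.4,0,0,0,1,2.5,0,-0.4,0,0,0,1,2.5,0,-0.4,0,0,0,1])

```text
t: 19.23
eef_pos: [0.4834, -0.0262, 0.0348]
orientation: [-3.133, 0.019, 0.154]
ft_force: [-13.8, 8.4, 3.8]
opening: 0.039
finger_force: 62.2
```

Run:
```python
from h import *
st()
S=r.read_camera("side");Q=pts(S);st()
print("block S",rect(Q,.045,.06,np.array([.462,.2728]),.045))
a=cv2.resize(S["img"][190:270,310:410],None,fx=7,fy=7,interpolation=cv2.INTER_CUBIC);cv2.imwrite("pics/fin.png",a[:,:,::-1])
```

```text
F [-12.3  10.4   3.8] M [1.78 1.9  0.02] rel mm [ 1.99 -0.17  0.47] [-3.1332  0.0192  0.1541]
F [-11.9  10.3   4.8] M [1.8  1.89 0.1 ] rel mm [ 2.01 -0.16  0.46] [-3.1332  0.0192  0.1541]
block S [462.5, 274.7, 39.1, 45.5, 14.3, 49.8, 239.0]
```

View pics/fin.png

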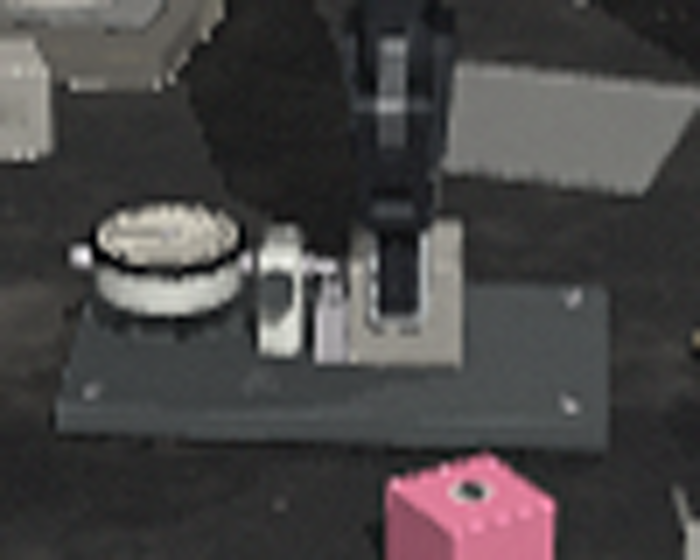

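The cube is flat against the rear stop (cube edge at col 350, no gap), with steady forces of 12 N and 10 N towards the two stops. I hand it in.

```bash
python3 -c "
from rig import r
print(r.close_job())"
```

```text
the job is handed in; nothing more can be done
None
```

The job is handed in (no verdict was returned): the steel block is released in the stand's pocket, and the mortar cube is still gripped flat in the gauge's corner, pushed at about 12 N towards the rear stop and 10 N towards the side stop by wrist force; the plunger's travel itself was not measured.

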